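# Lay out the bench mat for flattening a blank

### The job

Lay out the dark green cutting mat for flattening a brass blank, in this order: first put the steel tin on the mat midway between the steel block and the black drum box, then set the yellow pot straight behind the tin with a gap of about 3 cm. Next press the die's ejector lever fully down so that the brass blank rises from its pocket, and put the blank flat on the middle of the steel block; last, lay the wax cake on the mat straight in front of the steel block with a gap of about 3 cm. 'Front' and 'behind' are the mat's near and far side as it lies before you; do not shift the steel block or the drum box.

Things in the scene. Friction and masses are not known exactly. Their poses are not given: they have to be found in the camera images.
- mat: dark green cutting mat, 230 (x) x 310 (y) x 6 mm, fixed to the bench, lying roughly square to the robot (turned up to 0.15 rad). Origin: centre of its underside; +x points to its far side (behind), -x to the near side (front), +y left, z up
- mid (a point): centre of the mat's upper face, which is the point midway between the steel block and the drum box
- steel_block: square grey steel bench block, 65 x 65 x 18 mm, 0.58 kg, loose, lying on the mat square with it, 105 mm left or right of the mat's centre. Origin: centre of its underside; axes as the mat's (x to the far side). Stays where it is
- drill_drum: round black drum box with a knobbed lid, 67 mm across, 50 mm high, loose, standing on the mat 105 mm from its centre on the other side from the steel block. Origin: centre of its underside, z up. Stays where it is
- tin: open shallow round steel tin with a yellowish inside, 58 mm across, 12 mm high, 30 g; can be gripped across its outside. Starts on the bench to the right of the mat. Origin: centre of its underside, z up
- pot: round yellow pot with a clear lid, 47 mm across, 24 mm high, 45 g; its solid body, to be gripped, is the lower 16 mm. Starts on the bench to the right of the mat. Origin: centre of its underside, z up
- wax: round cake of wax in a card ring, 32 mm across, 10 mm high, 25 g. Starts on the bench to the right of the mat. Origin: centre of its underside, z up
- die: die holder fixed to the bench left of the mat: an aluminium block 60 (x) x 46 (y) mm, its top 30 mm above the bench, on a base plate 76 x 60 x 6 mm. Origin: centre of its underside; z up. The pocket is vertical on this z axis, 30 mm across, 16 mm deep. The ejector lever sticks out on its -x side, on two cheeks 40 mm high
- blank: round brass blank, 28 mm across, 16 mm high, 60 g, loose. Origin: centre of its underside, z up. Starts seated in the die's pocket, flush with its top; with the lever fully down it stands 11 mm out of the pocket
- ejector_lever (a joint): angle of the ejector lever: 0 up (start), 0.45 rad fully down (rigid stop). The lever turns on a level axle at x = -38 mm, z = 34 mm in the die's frame; about 2 N on its pad presses it down, and it stays where it is left. The blank rises 24.4 mm per rad
- lever_pad (a point): top of the lever's black plastic pad (28 x 22 mm), 50 mm to the -x side of the lever's axle and 54 mm above the bench when up, about 31 mm above the bench when fully down

How it is judged (in metres and radians):
On the way, in this order (a step that is already met when the one before it is completed fails the run):
1. the steel tin stands released midway between block and drum box (horizontal distance between tin and mid below 0.015 m and z of tin in the frame of mat between 0.003 and 0.01 m and angle between tin's own z axis and vertical below 0.1 rad and contact force between the fingers and tin below 0.1 N), for 0.2 s.
2. the yellow pot stands released straight behind the tin (horizontal distance between pot and tin between 0.066 and 0.099 m and x of pot in the frame of mat above 0.04 m and y of pot in the frame of mat between -0.026 and 0.026 m and z of pot in the frame of mat between 0.003 and 0.01 m and angle between pot's own z axis and vertical below 0.1 rad and contact force between the fingers and pot below 0.1 N), for 0.2 s.
3. the ejector lever is pressed down and the blank has risen (value of joint ejector_lever above 0.38 rad and z of blank in the frame of die above 0.021 m), for 0.2 s.
4. the blank lies released on the middle of the steel block (horizontal distance between blank and steel_block below 0.012 m and z of blank in the frame of steel_block between 0.014 and 0.022 m and angle between blank's own z axis and vertical below 0.1 rad and contact force between the fingers and blank below 0.1 N), for 0.2 s.
5. the wax cake lies released in front of the steel block (x of wax in the frame of steel_block between -0.095 and -0.062 m and y of wax in the frame of steel_block between -0.015 and 0.015 m and z of wax in the frame of mat between 0.003 and 0.01 m and angle between wax's own z axis and vertical below 0.1 rad and contact force between the fingers and wax below 0.1 N), for 0.2 s.
At the end, for the whole second after the job is handed in: tin within 15 mm of the midpoint of block and drum box; pot behind it, gap 14 to 46 mm, within 26 mm of the mat's middle line; blank flat on the block, 12 mm from centre at most; wax in front of the block, gap 14 to 46 mm, within 15 mm of its middle line; all flat, released, at rest (all of step 1 and all of step 2 and all of step 4 and all of step 5 and linear speed of each of tin, pot, blank, wax below 0.02 m/s); the robot touches nothing.
It fails at once if the steel block is shifted by more than 10 mm (distance of steel_block from where it was at the start of the episode above 0.01 m).
It fails at once if the drum box is shifted by more than 10 mm (distance of drill_drum from where it was at the start of the episode above 0.01 m).
It also fails if it takes over 104 s, if anything falls off the work surface, if the arm or the gripper's body presses on something with over 40 N, if the wrist force passes 120 N, or if a joint passes its speed limit or range.

### The arm

A 6-joint arm with a two-finger parallel gripper is mounted at the origin on a cart in front of the work surface, level with it; the furniture and walls round the work are solid. World frame = base frame: x ahead of the robot, y to its left, z up, the work surface at z = 0. Lengths are in mm, angles in degrees, forces in N, time in s.
With the tool pointing down it reaches from about 325 to 750 mm from the base axis. Payload 7.6 kg.
Tool frame: the origin (TCP) lies on the centre line of the jaws, within the pads' length; the fingertips stand 22 mm ahead of it and the grasp point (between the pads) lies 3 mm ahead of it; z points along the fingers, y is the line along which they close (so a half turn about z gives the same grasp; the last joint's range is limited). The gripper opens to 85 mm and grips with 20 to 120 N. Pads are 22 mm wide; open, the fingers measure 114 mm over their backs; the gripper's body (76 mm by 85 mm) begins 54 mm behind the grasp point. The pads swing forward as they close: fully open they stand 13 mm farther back than shut.
Start: joints at [67.706, 2.991, 80.254, -0, 96.75, -4.028], TCP at [164.532, 498.571, 253.323] pointing down, gripper open.
Joint ranges: [-166.34, 166.34], [-52.06, 124.39], [6.96, 135.62], [-60.46, 240.46], [14.63, 156.25], [-167.68, 167.68]. Speed limits (degrees/s): [147.25, 147.25, 172.46, 180, 180, 180].

### API

Orientations are given as [roll, pitch, yaw] about the fixed x, y, z axes, in that order (R = Rz(yaw) Ry(pitch) Rx(roll)).
In Python, from workcell import sensors, imaging, bot gives the robot as it stands.
- The arm moves only by the tool carry_out, never from a script. Its argument "steps" is a list of rows, each an object with "gripper": the gripper's target within -1 to 1 (fully open at 1, half-way at 0, shut at -1); "delta_pos": the shift along the tool's x, y, z in mm, a list of three; "rot": the turn, a rotation vector about the tool's x, y, z in degrees, a list of three. In form: [{"gripper": gripper, "delta_pos": [dx, dy, dz], "rot": [wx, wy, wz]}, ...]. A call has exactly 10 rows; each row is the pose to reach, as a shift and turn from the pose commanded when the call began, along the tool's axes at that moment; what a row does not reach only later rows make up. A row lasts 1/12 s, in which the tool goes at most 41.7 mm and 7.16 degrees, less where a joint would pass 70% of its speed; a pose out of reach is approached as far as the arm can. A call with a gripper value outside its range is refused whole. The fingers move at their own pace and stop on an object; "newtons" is the grip in N (left out, the last holds). Time passes only in rows, so rows that repeat a pose let the fingers close, or fill a call up. It gives the time, the measured TCP pose, the force and the opening at its end, in the units of the state.
- sensors.read_state(): the state, without advancing time (a new reading comes with each control period).
- imaging.grab_frame(name): name is "scene" or "top"; returns the picture (400x640x3 uint8, red, green, blue); there is no depth.
- imaging.camera_model(name): a dict with "fx", "fy", "cx", "cy" (pixels), "k1" (the pictures are not rectified: a ray, as slopes to the right and down, at radius r is drawn at 1 + k1 r^2 times it, then the intrinsics apply), "pose" (4x4, takes a point from camera to world coordinates). Camera axes: x right, y up, looking along -z (the intrinsics and any distortion apply to the point x, -y, -z); pixel columns grow to the right and rows downward; lengths in mm; the calibration is good to about 2 mm. A picture is of the moment at which its call begins. camera_model takes no time and is no camera call.
- bot.job_done(): hands the job in, once; it reports no verdict.
Trained networks look in the newest picture that a camera, given by its name, has taken for a name from the list of things; names that differ only in an ending like _2 or _b are one class to them, and where a whole thing is asked for, a point or a joint stands for the part that bears it (a point fixed in the world has none). Each returns a list of dicts, best first, with "p" (0 to 1); they miss things now and then, are a little off and sometimes report something else, mostly with a low value. They report only what shows in the picture. A call takes as long as a camera call.
- imaging.silhouettes(camera, name): "mask" (400x640 bool, what is visible of it).
- imaging.mark_of(camera, name): "location" ([x, y, z] in mm, in world coordinates, good to about 4 mm: a listed point, or the origin of a listed thing).
The state is a dict: "time_s": time; "qpos": joint angles; "qd": joint speeds; "joint_torque": joint torques, N m; "tool_pos": TCP position; "orientation": TCP orientation; "wrist_force": force on the tool from outside, world axes, zero at the start; "wrist_torque": the same for the moment, N m; "gripper_width": opening from 0.0 (shut) to 1.0 (fully open).
Only numpy, scipy, OpenCV 4.12 (cv2) and the standard library are available. Lean on these libraries where they do the work, as an engineer would, in place of code of your own. Each camera call takes 0.05 s, during which the arm holds its last target. There are 200 camera calls.

## Working session

There is one attempt and no reset: what is moved stays moved. The work goes in short steps, Python scripts to look and compute and a tool call to move; the robot and the scene stay as the last step left them, time stands still between calls to the robot, and variables do not carry over. Pictures are saved under pics/ and viewed, on a budget of 14 in all, crops included, one or two more only if the job needs it, and the job is handed in when it is done.

Besides the shell and the picture viewer there is one more tool, called after "Emit:" by a JSON object that holds its "op" and its "data". carry_out: Moves the arm, as the interface text tells. Its arguments: {"type":"object","properties":{"steps":{"type":"array","items":{"type":"object","properties":{"gripper":{"type":"number"},"delta_pos":{"type":"array","items":{"type":"number"}},"rot":{"type":"array","items":{"type":"number"}}}}},"newtons":{"type":"number"}},"required":["steps"]}

```bash
mkdir -p pics
python3 - <<'E'
from workcell import sensors, imaging, bot
import cv2
s=sensors.read_state(); print(s)
for c in("scene","top"):
    f=imaging.grab_frame(c); cv2.imwrite(f"pics/{c}0.png",f[:,:,::-1])
    m=imaging.camera_model(c); print(c,m)
    for n in["mat","mid","steel_block","drill_drum","tin","pot","wax","die","blank","lever_pad"]:
        r=imaging.mark_of(c,n); print(n,[(round(float(d["p"]),2),[round(float(v)) for v in d["location"]]) for d in r[:2]])
E
```

```text
{'time_s': 0.0, 'qpos': array([ 6.77057168e+01,  3.02699218e+00,  8.03143860e+01,  3.71522319e-04,
        9.67491041e+01, -4.02805984e+00]), 'qd': array([-0.02677124,  0.0355638 ,  0.04859365, -0.12952471, -0.04477811,
       -0.05090839]), 'joint_torque': array([ 1.39610125e-03, -3.81672263e+01, -3.60188413e+01,  5.97213398e-05,
        6.07306516e-03,  2.31168599e-05]), 'tool_pos': array([164.42704045, 498.30100426, 252.46242845]), 'orientation': array([-1.79909767e+02, -6.72403143e-03,  1.61733815e+02]), 'wrist_force': array([ 0.57159727,  0.02913068, -0.28327852]), 'wrist_torque': array([ 0.04142661, -0.03309547, -0.03897844]), 'gripper_width': 0.9981987738716603}
scene {'fx': 454.27712026248554, 'fy': 454.27712026248554, 'cx': 322.84612322880326, 'cy': 199.35654189284637, 'k1': 0.036160157154222744, 'pose': array([[ 9.03127375e-01,  2.59229868e-01, -3.42287626e-01,
         1.55740384e+02],
       [-4.29327310e-01,  5.56792534e-01, -7.11097838e-01,
        -6.97707237e+02],
       [ 6.24539572e-03,  7.89165350e-01,  6.14149042e-01,
         7.09850546e+02],
       [ 0.00000000e
[... 557 characters left out ...]
ose': array([[-9.48459998e-03,  9.93964968e-01, -1.09287171e-01,
         4.19862749e+02],
       [-9.99211679e-01, -5.20743182e-03,  3.93561132e-02,
         8.99017086e+01],
       [ 3.85494923e-02,  1.09574294e-01,  9.93230794e-01,
         1.04981338e+03],
       [ 0.00000000e+00,  0.00000000e+00,  0.00000000e+00,
         1.00000000e+00]])}
mat [(0.76, [552, 72, 0])]
mid [(0.61, [550, 67, 8])]
steel_block [(0.95, [555, 169, 7])]
drill_drum [(0.88, [548, -37, 5])]
tin [(0.63, [434, -220, -3]), (0.52, [529, -239, 6])]
pot [(0.5, [657, -210, -3])]
wax [(0.65, [531, -238, 4]), (0.63, [550, 69, 7])]
die [(0.67, [516, 343, 3])]
blank [(0.64, [516, 343, 10])]
lever_pad [(0.51, [438, 298, 54])]
```

View pics/top0.png

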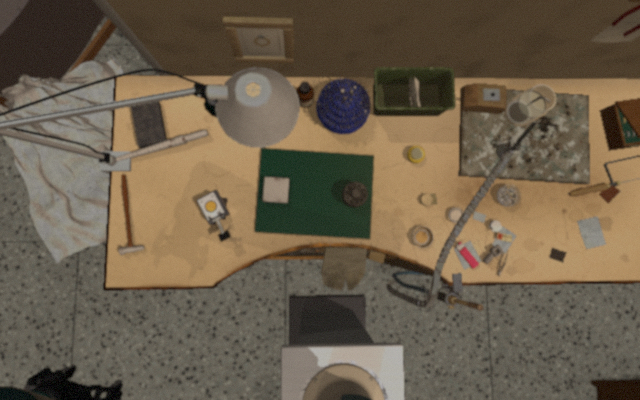

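View pics/scene0.png

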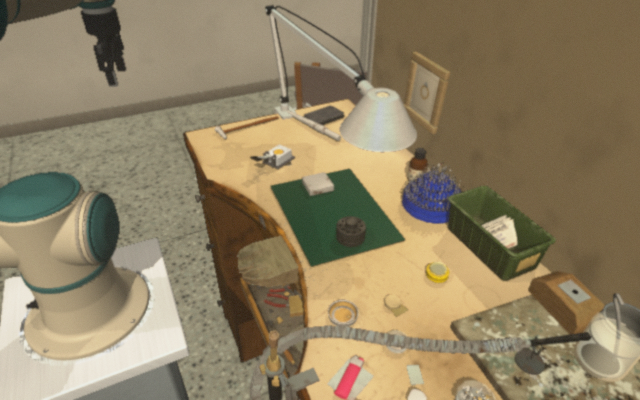

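The top view shows the mat at about (315,193) with the block at (276,190) and the drum at (355,193). The die is at (212,207), the tin at (421,236), the wax at about (427,199) and the pot at (415,155). A gooseneck lamp runs from (432,295) to (545,125), near the tin. In the scene view the tin is at (343,313), the wax at (393,302) and the pot at (437,271). Next I measure.

```bash
cat > h.py <<'E'
from workcell import sensors, imaging, bot
import numpy as np, cv2
def ray(c,px):
    m=imaging.camera_model(c)
    K=np.array([[m["fx"],0,m["cx"]],[0,m["fy"],m["cy"]],[0,0,1]])
    u=cv2.undistortPoints(np.float64(px).reshape(-1,1,2),K,np.array([m["k1"],0,0,0]))[:,0]
    d=np.c_[u[:,0],-u[:,1],-np.ones(len(u))]@m["pose"][:3,:3].T
    return m["pose"][:3,3],d
def onz(c,px,z):
    o,d=ray(c,px); return (o+d*((z-o[2])/d[:,2])[:,None])[:,:2]
def proj(c,P):
    m=imaging.camera_model(c); q=(np.float64(P).reshape(-1,3)-m["pose"][:3,3])@m["pose"][:3,:3]
    x=q[:,0]/-q[:,2]; y=-q[:,1]/-q[:,2]; s=1+m["k1"]*(x*x+y*y)
    return np.c_[m["fx"]*x*s+m["cx"],m["fy"]*y*s+m["cy"]]
def mask(c,n,k=0):
    r=imaging.silhouettes(c,n); return (r[k]["mask"],round(float(r[k]["p"]),2)) if len(r)>k else (None,0)
def rect(c,n,z):
    m,p=mask(c,n)
    if m is None: return None
    q=onz(c,np.argwhere(m)[:,::-1],z); hull=np.float32(q)
    return p,np.round(cv2.minAreaRect(hull),1) if 0 else (p,cv2.minAreaRect(hull))
def cen(c,n,z):
    m,p=mask(c,n)
    return None if m is None else (p,int(m.sum()),np.argwhere(m)[:,::-1].mean(0).round(1),onz(c,np.argwhere(m)[:,::-1],z).mean(0).round(1))
def crop(c,x0,y0,x1,y1,f,name,frame=None):
    i=imaging.grab_frame(c) if frame is None else frame
    cv2.imwrite("pics/"+name,cv2.resize(i[y0:y1,x0:x1,::-1],None,fx=f,fy=f,interpolation=cv2.INTER_CUBIC))
E
python3 - <<'E'
from h import *
H=dict(tin=8,pot=12,wax=8,drill_drum=28,steel_block=18,die=20,blank=30)
f={c:imaging.grab_frame(c) for c in("top","scene")}
for c in("top","scene"):
    print(c,"mat",rect(c,"mat",6)); print("block",rect(c,"steel_block",24)); print("die",rect(c,"die",25))
    for n,z in H.items(): print(n,cen(c,n,z+(6 if n in("drill_drum","steel_block") else 0)))
    print("pad",rect(c,"lever_pad",50),rect(c,"ejector_lever",45))
a=f["top"][140:300,190:350]; b=f["top"][130:290,380:540]
s=f["scene"][240:400,300:480]; 
r=lambda i:cv2.resize(i,(400,400),interpolation=cv2.INTER_CUBIC)
cv2.imwrite("pics/c1.png",np.hstack([r(f["top"][180:250,180:250]),r(b)])[:,:,::-1])
cv2.imwrite("pics/c2.png",cv2.resize(s,None,fx=3.5,fy=3.5,interpolation=cv2.INTER_CUBIC)[:,:,::-1])
E
```

```text
top mat (0.71, (0.71, ((550.7776489257812, 68.09668731689453), (309.41802978515625, 229.4879913330078), 85.99860382080078)))
block (0.75, (0.75, ((557.5386352539062, 171.75564575195312), (68.7394027709961, 69.53333282470703), 89.83435821533203)))
die (0.97, (0.97, ((488.2763671875, 324.0922546386719), (130.76673889160156, 59.66658401489258), 26.979101181030273)))
tin (0.76, 342, array([422.2, 236.9]), array([ 430.6, -219.6]))
pot (0.76, 248, array([415.6, 154. ]), array([ 657.1, -208.7]))
wax (0.66, 78, array([210.6, 206.9]), array([515.1, 345.9]))
drill_drum (0.69, 496, array([354. , 194.2]), array([544.1, -34.2]))
steel_block (0.75, 650, array([275.9, 189.6]), array([558.6, 172.1]))
die (0.97, 758, array([215. , 212.6]), array([498.9, 331.2]))
blank (0.56, 92, array([210.9, 206.4]), array([514.2, 339.7]))
pad None (0.66, (0.66, ((439.70098876953125, 300.2688903808594), (25.569711685180664, 22.69594383239746), 0.9739484786987305)))
scene mat (0.75, (0.75, ((549.5784301757812, 67.96145629882812), (320.5557861328125, 233.20314025878906), 85.6763687133789)))
block (0.72, (0.72, ((552.2196655273438, 164.1265869140625), (83.49935913085938, 70.37411499023438), 84.58987426757812)))
die (0.95, (0.95, ((507.80841064453125, 326.3565673828125), (92.16214752197266, 79.79292297363281), 24.39556312561035)))
tin (0.89, 637, array([342.5, 312.8]), array([ 430.1, -218. ]))
pot None
wax (0.76, 246, array([393.2, 301.2]), array([ 532.4, -235.2]))
drill_drum None
steel_block (0.72, 496, array([316.8, 183.6]), array([552.4, 162.8]))
die (0.95, 398, array([277.1, 157.1]), array([507. , 329.7]))
blank (0.41, 33, array([277.4, 151.8]), array([512.2, 339.7]))
pad (0.19, (0.19, ((524.2396850585938, 19.21435546875), (295.2449951171875, 216.77784729003906), 86.05731201171875))) (0.43, (0.43, ((450.1759948730469, 308.9247741699219), (22.804136276245117, 45.71369171142578), 72.92417907714844)))
```

View pics/c1.png

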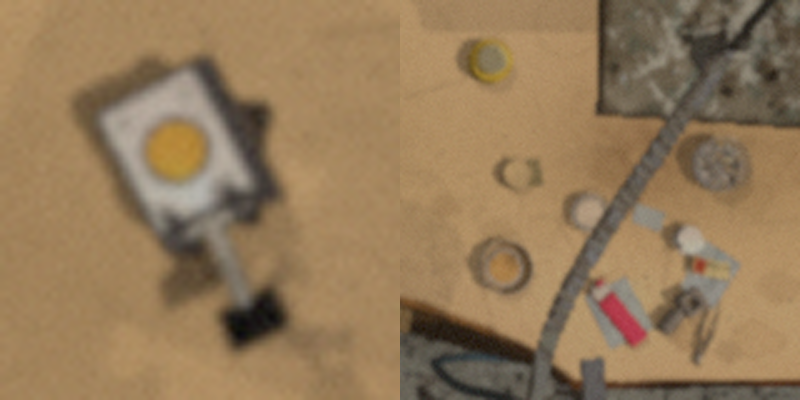

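View pics/c2.png

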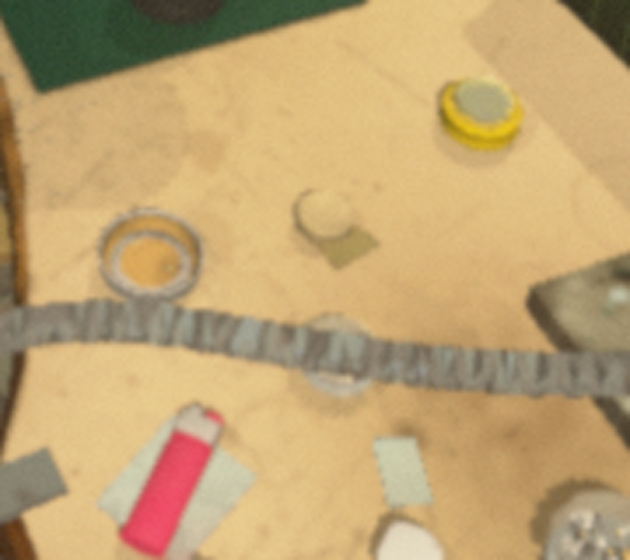

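Run:
```python
from h import *
# gooseneck polylines
T=np.array([[432,295],[436,280],[445,253],[456,230],[470,207],[488,183],[505,160],[520,145]],float)
S=np.array([[290,337],[302,334],[325,327],[345,328],[370,334],[397,340],[430,345],[470,345],[500,345]],float)
o,d=ray("scene",S)
for s,di in zip(S,d):
    best=None
    for z in range(0,500,5):
        P=o+di*(z-o[2])/di[2]; t=proj("top",P)[0]
        for a,b in zip(T[:-1],T[1:]):
            l=np.clip((t-a)@(b-a)/((b-a)@(b-a)),0,1); e=np.linalg.norm(t-a-l*(b-a))
            if best is None or e<best[0]: best=(e,P.round(),t.round())
    print(s,best)
# die from die top face, lever azimuth
print("pot scene",onz("scene",[[300+482/3.5,240+125/3.5]],8),"pot top",onz("top",[[380+(490-400)/2.5,130+62/2.5]],20))
print("wax top",onz("top",[[380+(518-400)/2.5,130+172/2.5]],9),"wax scene",onz("scene",[[300+325/3.5,240+213/3.5]],9))
k=70/400
c=[[180+x*k,180+y*k] for x,y in [(177,150),(101,112),(195,62),(258,185),(165,240)]]
print("die", onz("top",c,30).round(1)); print("pad",onz("top",[[180+255*k,180+320*k]],54))
```

```text
[290. 337.] (np.float64(0.757652408436759), array([ 313., -244.,   35.]), array([436., 282.]))
[302. 334.] (np.float64(0.9043711896373969), array([ 334., -247.,   35.]), array([437., 274.]))
[325. 327.] (np.float64(0.8311420061478746), array([ 372., -261.,   50.]), array([444., 259.]))
[345. 328.] (np.float64(0.38203690025050724), array([ 404., -274.,   45.]), array([448., 247.]))
[370. 334.] (np.float64(0.5955807132879632), array([ 442., -297.,   35.]), array([454., 232.]))
[397. 340.] (np.float64(0.3617929091803855), array([ 481., -325.,   30.]), array([463., 218.]))
[430. 345.] (np.float64(0.6413876390765099), array([ 527., -357.,   30.]), array([474., 200.]))
[470. 345.] (np.float64(0.7888312591377684), array([ 576., -395.,   50.]), array([491., 181.]))
[500. 345.] (np.float64(0.19262677558355984), array([ 615., -420.,   60.]), array([501., 166.]))
pot scene [[ 651.85990196 -217.46850344]] pot top [[ 652.98947377 -207.37126168]]
wax top [[ 533.52748406 -236.91234901]] wax scene [[ 531.75848935 -234.91717442]]
die [[514.7 339.6]
 [532.3 374.2]
 [555.1 332.3]
 [498.5 302.8]
 [473.8 344.1]]
pad [[436.85930636 298.02660638]]
```

The mat centre is about (550,68) with yaw −4°. The tin is at (430.5,−219), the pot at (656,−209), the wax at (532,−236) and the blank at (514.5,340). The gooseneck is low, about 45 mm high, and 60 mm from the tin, so I close the fingers parallel to it.

```bash
cat >> h.py <<'E'
from scipy.spatial.transform import Rotation as R
def mv(*targets):
    """targets (x,y,z,yaw): chained moves, each printed from the pose reached by the former"""
    s=sensors.read_state(); p=s["tool_pos"]; r=R.from_euler("xyz",s["orientation"],degrees=True)
    print("t",s["time_s"],"p",p.round(1),"rpy",s["orientation"].round(1),"F",s["wrist_force"].round(1),"w",round(s["gripper_width"],3),"q",s["qpos"].round())
    for x,y,z,yaw in targets:
        q=R.from_euler("xyz",[180,0,yaw],degrees=True)
        print("dp",(r.inv().apply(np.array([x,y,z])-p)).round(1).tolist(),"rot",(r.inv()*q).as_rotvec(degrees=True).round(1).tolist())
        p,r=np.array([x,y,z]),q
E
python3 -c "
from h import *
mv((430,130,200,105),(430.5,-219,120,59))"
```

```text
t 2.4 p [164.5 498.6 253.3] rpy [180.   -0.  161.7] F [ 0.  -0.1 -0.2] w 0.999 q [68.  3. 80.  0. 97. -4.]
dp [-367.6, -266.8, 53.3] rot [0.0, -0.0, 56.7]
dp [-337.2, -89.8, 80.0] rot [0.0, -0.0, 46.0]
```

Emit:
{"op": "carry_out", "data": {"steps": [{"delta_pos":[-368,-267,53],"rot":[0,0,57],"gripper":0.6},{"delta_pos":[-368,-267,53],"rot":[0,0,57],"gripper":0.6},{"delta_pos":[-368,-267,53],"rot":[0,0,57],"gripper":0.6},{"delta_pos":[-368,-267,53],"rot":[0,0,57],"gripper":0.6},{"delta_pos":[-368,-267,53],"rot":[0,0,57],"gripper":0.6},{"delta_pos":[-368,-267,53],"rot":[0,0,57],"gripper":0.6},{"delta_pos":[-368,-267,53],"rot":[0,0,57],"gripper":0.6},{"delta_pos":[-368,-267,53],"rot":[0,0,57],"gripper":0.6},{"delta_pos":[-368,-267,53],"rot":[0,0,57],"gripper":0.6},{"delta_pos":[-368,-267,53],"rot":[0,0,57],"gripper":0.6}]}}

```text
time_s: 3.23
tool_pos: [407.3, 160.9, 205.2]
orientation: [179.9, -0.0, 104.7]
wrist_force: [1.1, 0.4, 0.8]
gripper_width: 0.803
```

```bash
python3 -c "
from h import *
mv((430.5,-219,120,59))"
```

```text
t 3.2333 p [407.3 160.9 205.2] rpy [179.9  -0.  104.7] F [1.1 0.4 0.8] w 0.803 q [ 17. -10.  98.   0.  92.   2.]
dp [-373.4, -74.0, 85.0] rot [0.1, -0.0, 45.7]
```

Emit:
{"op": "carry_out", "data": {"steps": [{"delta_pos":[-373,-74,85],"rot":[0,0,45.7],"gripper":0.6},{"delta_pos":[-373,-74,85],"rot":[0,0,45.7],"gripper":0.6},{"delta_pos":[-373,-74,85],"rot":[0,0,45.7],"gripper":0.6},{"delta_pos":[-373,-74,85],"rot":[0,0,45.7],"gripper":0.6},{"delta_pos":[-373,-74,85],"rot":[0,0,45.7],"gripper":0.6},{"delta_pos":[-373,-74,85],"rot":[0,0,45.7],"gripper":0.6},{"delta_pos":[-373,-74,85],"rot":[0,0,45.7],"gripper":0.6},{"delta_pos":[-373,-74,85],"rot":[0,0,45.7],"gripper":0.6},{"delta_pos":[-373,-74,85],"rot":[0,0,45.7],"gripper":0.6},{"delta_pos":[-373,-74,85],"rot":[0,0,45.7],"gripper":0.6}]}}

```text
time_s: 4.07
tool_pos: [428.9, -220.8, 118.8]
orientation: [-180.0, 0.1, 58.8]
wrist_force: [0.0, 0.5, -0.3]
gripper_width: 0.802
```

Run:
```python
from h import *
mv((430.5,-219,40,59),(430.5,-219,28,59))
f=imaging.grab_frame("scene"); crop("scene",270,220,430,380,4,"d1.png",f)
```

```text
t 4.0667 p [ 428.9 -220.8  118.8] rpy [-1.80e+02  1.00e-01  5.88e+01] F [ 0.   0.5 -0.3] w 0.802 q [-32.   1.  98.  -0.  81.  -0.]
dp [2.5, 0.5, 78.8] rot [-0.0, 0.1, -0.2]
dp [-0.0, -0.0, 12.0] rot [0.0, 0.0, 0.0]
```

View pics/d1.png

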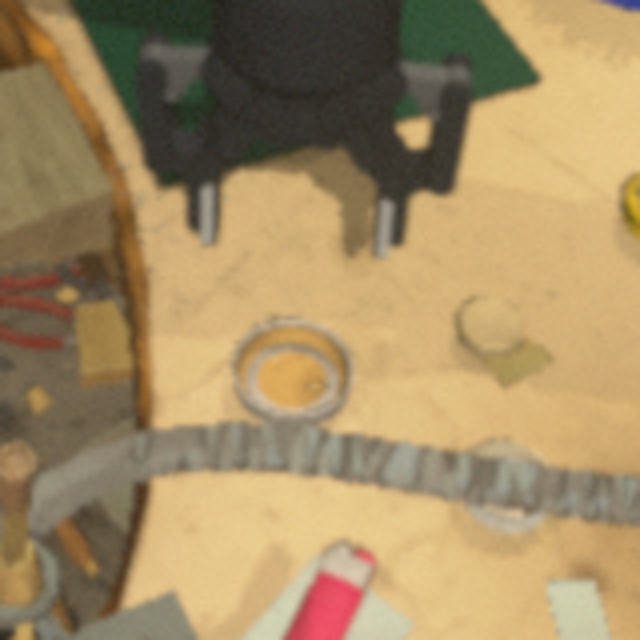

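The fingers straddle the tin: tips at crop (210,243) and (382,255), tin at crop (293,370). I use the tip pixels to check the tip height, then descend.

Run:
```python
from h import *
u=np.array([np.cos(np.radians(-31.2)),np.sin(np.radians(-31.2)),0])
for z in(95,100,105,110):
    print(z,((proj("scene",[np.array([428.9,-220.8,z])+k*u*34 for k in(-1,1)])-[270,220])*4).round())
```

```text
95 [[221. 246.]
 [373. 258.]]
100 [[221. 238.]
 [374. 250.]]
105 [[221. 230.]
 [375. 243.]]
110 [[221. 222.]
 [376. 235.]]
```

Emit:
{"op": "carry_out", "data": {"steps": [{"delta_pos":[2.5,0.5,30],"rot":[0,0,0],"gripper":0.6},{"delta_pos":[2.5,0.5,60],"rot":[0,0,0],"gripper":0.6},{"delta_pos":[2.5,0.5,79],"rot":[0,0,0],"gripper":0.6},{"delta_pos":[2.5,0.5,82],"rot":[0,0,0],"gripper":0.6},{"delta_pos":[2.5,0.5,84],"rot":[0,0,0],"gripper":0.6},{"delta_pos":[2.5,0.5,86],"rot":[0,0,0],"gripper":0.6},{"delta_pos":[2.5,0.5,88],"rot":[0,0,0],"gripper":0.6},{"delta_pos":[2.5,0.5,90],"rot":[0,0,0],"gripper":0.6},{"delta_pos":[2.5,0.5,91],"rot":[0,0,0],"gripper":0.6},{"delta_pos":[2.5,0.5,91],"rot":[0,0,0],"gripper":0.6}]}}

```text
time_s: 4.95
tool_pos: [431.7, -214.9, 29.4]
orientation: [180.0, -0.0, 59.0]
wrist_force: [0.1, 0.3, 0.2]
gripper_width: 0.798
```

```bash
python3 -c "
from h import *
mv((430.5,-219,23.5,59))"
```

```text
t 4.95 p [ 431.7 -214.9   29.4] rpy [180.  -0.  59.] F [0.1 0.3 0.2] w 0.798 q [-31.   8. 102.   0.  70.   0.]
dp [-4.1, 1.1, 5.9] rot [0.0, -0.0, 0.0]
```

Emit:
{"op": "carry_out", "data": {"newtons": 25, "steps": [{"delta_pos":[-4,1,2],"rot":[0,0,0],"gripper":0.6},{"delta_pos":[-4,1,4],"rot":[0,0,0],"gripper":0.6},{"delta_pos":[-4,1,6],"rot":[0,0,0],"gripper":0.6},{"delta_pos":[-4,1,6],"rot":[0,0,0],"gripper":0.6},{"delta_pos":[-4,1,6],"rot":[0,0,0],"gripper":0.2},{"delta_pos":[-4,1,6],"rot":[0,0,0],"gripper":0.2},{"delta_pos":[-4,1,6],"rot":[0,0,0],"gripper":0.2},{"delta_pos":[-4,1,6],"rot":[0,0,0],"gripper":0.2},{"delta_pos":[-4,1,6],"rot":[0,0,0],"gripper":0.2},{"delta_pos":[-4,1,6],"rot":[0,0,0],"gripper":0.2}]}}

```text
time_s: 5.78
tool_pos: [430.4, -218.9, 23.3]
orientation: [180.0, -0.0, 59.0]
wrist_force: [-0.6, 0.4, 5.2]
gripper_width: 0.649
```

Emit:
{"op": "carry_out", "data": {"steps": [{"delta_pos":[0,0,-1.5],"rot":[0,0,0],"gripper":0.0},{"delta_pos":[0,0,-1.5],"rot":[0,0,0],"gripper":0.0},{"delta_pos":[0,0,-1.5],"rot":[0,0,0],"gripper":0.0},{"delta_pos":[0,0,-10],"rot":[0,0,0],"gripper":0.0},{"delta_pos":[0,0,-30],"rot":[0,0,0],"gripper":0.0},{"delta_pos":[0,0,-60],"rot":[0,0,0],"gripper":0.0},{"delta_pos":[0,0,-90],"rot":[0,0,0],"gripper":0.0},{"delta_pos":[0,0,-110],"rot":[0,0,0],"gripper":0.0},{"delta_pos":[0,0,-110],"rot":[0,0,0],"gripper":0.0},{"delta_pos":[0,0,-110],"rot":[0,0,0],"gripper":0.0}]}}

```text
time_s: 6.62
tool_pos: [430.8, -219.1, 134.4]
orientation: [179.8, -0.0, 59.0]
wrist_force: [-0.5, 0.5, -1.0]
gripper_width: 0.648
```

Run:
```python
from h import *
mv((550,68,130,90))
f=imaging.grab_frame("scene"); crop("scene",270,180,430,340,4,"d2.png",f)
```

```text
t 6.6167 p [ 430.8 -219.1  134.4] rpy [179.8  -0.   59. ] F [-0.5  0.5 -1. ] w 0.648 q [-31.   0.  97.   0.  83.  -0.]
dp [307.5, -45.5, 4.3] rot [0.2, 0.0, -31.0]
```

View pics/d2.png

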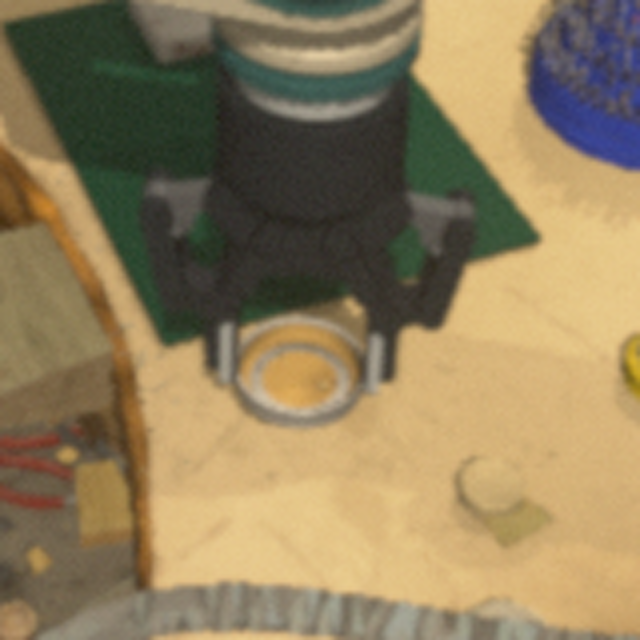

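The tin is held level between the pads (rim centre at crop (300,365)). I check its offset from the TCP, then carry it.

Run:
```python
from h import *
print(onz("scene",[[270+298/4,180+362/4]],123), onz("scene",[[270+302/4,180+376/4]],113))
print(cen("scene","tin",118))
```

```text
[[ 430.12395069 -217.33734249]] [[ 432.52148738 -217.31696068]]
(0.81, 675, array([344.2, 273.2]), array([ 429.2, -218.4]))
```

Emit:
{"op": "carry_out", "data": {"steps": [{"delta_pos":[308,-45,4],"rot":[0,0,-31],"gripper":0.0},{"delta_pos":[308,-45,4],"rot":[0,0,-31],"gripper":0.0},{"delta_pos":[308,-45,4],"rot":[0,0,-31],"gripper":0.0},{"delta_pos":[308,-45,4],"rot":[0,0,-31],"gripper":0.0},{"delta_pos":[308,-45,4],"rot":[0,0,-31],"gripper":0.0},{"delta_pos":[308,-45,4],"rot":[0,0,-31],"gripper":0.0},{"delta_pos":[308,-45,4],"rot":[0,0,-31],"gripper":0.0},{"delta_pos":[308,-45,4],"rot":[0,0,-31],"gripper":0.0},{"delta_pos":[308,-45,4],"rot":[0,0,-31],"gripper":0.0},{"delta_pos":[308,-45,4],"rot":[0,0,-31],"gripper":0.0}]}}

```text
time_s: 7.55
tool_pos: [549.4, 69.3, 127.0]
orientation: [-179.8, 0.0, 90.2]
wrist_force: [-0.7, -0.1, -0.8]
gripper_width: 0.65
```

Run:
```python
from h import *
print(cen("scene","tin",118)); mv((550,68,32,90))
```

```text
(0.81, 675, array([344.2, 273.2]), array([ 429.2, -218.4]))
t 7.6 p [549.3  68.2 127.4] rpy [-179.8    0.    90.1] F [ 0.6 -0.   0. ] w 0.651 q [ 3. 12. 85. -0. 83.  3.]
dp [-0.2, 1.0, 95.4] rot [-0.2, 0.0, 0.1]
```

Emit:
{"op": "carry_out", "data": {"steps": [{"delta_pos":[0,1,35],"rot":[0,0,0],"gripper":0.0},{"delta_pos":[0,1,65],"rot":[0,0,0],"gripper":0.0},{"delta_pos":[0,1,85],"rot":[0,0,0],"gripper":0.0},{"delta_pos":[0,1,91],"rot":[0,0,0],"gripper":0.0},{"delta_pos":[0,1,94],"rot":[0,0,0],"gripper":0.0},{"delta_pos":[0,1,96],"rot":[0,0,0],"gripper":0.0},{"delta_pos":[0,1,97],"rot":[0,0,0],"gripper":0.0},{"delta_pos":[0,1,97.5],"rot":[0,0,0],"gripper":0.0},{"delta_pos":[0,1,97.5],"rot":[0,0,0],"gripper":0.0},{"delta_pos":[0,1,97.5],"rot":[0,0,0],"gripper":0.0}]}}

```text
time_s: 8.43
tool_pos: [551.7, 68.5, 32.5]
orientation: [179.9, -0.0, 90.0]
wrist_force: [0.4, 0.3, -0.2]
gripper_width: 0.646
```

Emit:
{"op": "carry_out", "data": {"steps": [{"delta_pos":[0,0,0],"rot":[0,0,0],"gripper":0.35},{"delta_pos":[0,0,0],"rot":[0,0,0],"gripper":0.4},{"delta_pos":[0,0,0],"rot":[0,0,0],"gripper":0.5},{"delta_pos":[0,0,0],"rot":[0,0,0],"gripper":0.6},{"delta_pos":[0,0,0],"rot":[0,0,0],"gripper":0.6},{"delta_pos":[0,0,-5],"rot":[0,0,0],"gripper":0.6},{"delta_pos":[0,0,-20],"rot":[0,0,0],"gripper":0.6},{"delta_pos":[0,0,-50],"rot":[0,0,0],"gripper":0.6},{"delta_pos":[0,0,-90],"rot":[0,0,0],"gripper":0.6},{"delta_pos":[0,0,-100],"rot":[0,0,0],"gripper":0.6}]}}

```text
time_s: 9.27
tool_pos: [553.6, 68.6, 138.6]
orientation: [179.5, -0.0, 90.0]
wrist_force: [1.2, -0.3, 1.5]
gripper_width: 0.801
```

Run:
```python
from h import *
mv((656,-209,130,63))
```

```text
t 9.2667 p [553.6  68.6 138.6] rpy [179.5  -0.   90. ] F [ 1.2 -0.3  1.5] w 0.801 q [ 3. 12. 84.  0. 84.  3.]
dp [-277.7, 102.1, 9.4] rot [0.5, -0.2, 27.0]
```

Emit:
{"op": "carry_out", "data": {"steps": [{"delta_pos":[-278,102,9],"rot":[0,0,27],"gripper":0.5},{"delta_pos":[-278,102,9],"rot":[0,0,27],"gripper":0.5},{"delta_pos":[-278,102,9],"rot":[0,0,27],"gripper":0.5},{"delta_pos":[-278,102,9],"rot":[0,0,27],"gripper":0.5},{"delta_pos":[-278,102,9],"rot":[0,0,27],"gripper":0.5},{"delta_pos":[-278,102,9],"rot":[0,0,27],"gripper":0.5},{"delta_pos":[-278,102,9],"rot":[0,0,27],"gripper":0.5},{"delta_pos":[-278,102,9],"rot":[0,0,27],"gripper":0.5},{"delta_pos":[-278,102,9],"rot":[0,0,27],"gripper":0.5},{"delta_pos":[-278,102,9],"rot":[0,0,27],"gripper":0.5}]}}

```text
time_s: 10.1
tool_pos: [653.3, -209.2, 122.4]
orientation: [-180.0, -0.0, 63.0]
wrist_force: [-0.2, -0.2, 0.1]
gripper_width: 0.749
```

Run:
```python
from h import *
mv((656,-209,28,63))
a=imaging.grab_frame("scene"); b=imaging.grab_frame("top")
for c in("scene","top"): print(c,cen(c,"tin",14),cen(c,"pot",10),cen(c,"wax",8))
r=lambda i:cv2.resize(i,(400,400),interpolation=cv2.INTER_CUBIC)
cv2.imwrite("pics/e1.png",np.hstack([r(a[150:310,310:470]),r(b[130:230,260:360])])[:,:,::-1])
```

```text
t 10.1 p [ 653.3 -209.2  122.4] rpy [-180.   -0.   63.] F [-0.2 -0.2  0.1] w 0.749 q [-21.  33.  59.   0.  88.   6.]
dp [1.4, 2.4, 94.4] rot [-0.0, -0.0, 0.0]
scene (0.56, 363, array([331.7, 207.5]), array([549.4,  69.8])) (0.69, 410, array([437.6, 272.3]), array([ 656.1, -210.8])) (0.49, 217, array([392.3, 301.3]), array([ 530.8, -234.6]))
top (0.64, 350, array([315. , 192.7]), array([551.1,  68.2])) (0.57, 160, array([412.8, 153.3]), array([ 659.4, -201.7])) None
```

View pics/e1.png

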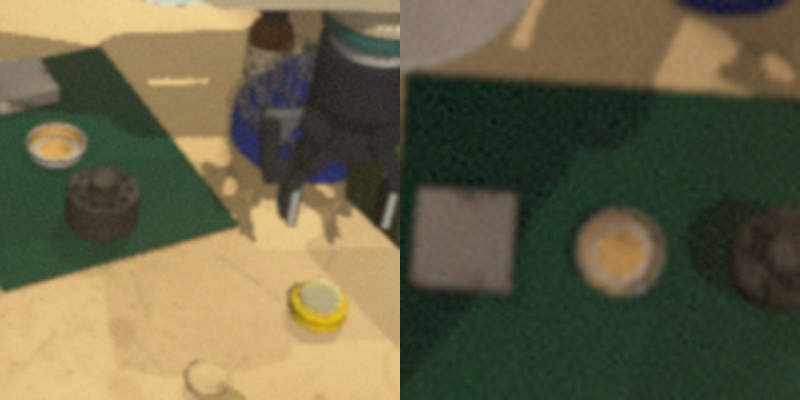

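The tin sits in the middle between the block and the drum, at about (550,69). The pot is at crop (320,305) in the left half, about (656,−210), below the gripper. Next I go down to grip the pot.

Emit:
{"op": "carry_out", "data": {"steps": [{"delta_pos":[1.5,2.5,35],"rot":[0,0,0],"gripper":0.5},{"delta_pos":[1.5,2.5,65],"rot":[0,0,0],"gripper":0.5},{"delta_pos":[1.5,2.5,85],"rot":[0,0,0],"gripper":0.5},{"delta_pos":[1.5,2.5,91],"rot":[0,0,0],"gripper":0.5},{"delta_pos":[1.5,2.5,94],"rot":[0,0,0],"gripper":0.5},{"delta_pos":[1.5,2.5,94],"rot":[0,0,0],"gripper":0.5},{"delta_pos":[1.5,2.5,94],"rot":[0,0,0],"gripper":0.5},{"delta_pos":[1.5,2.5,94],"rot":[0,0,0],"gripper":0.5},{"delta_pos":[1.5,2.5,94],"rot":[0,0,0],"gripper":0.5},{"delta_pos":[1.5,2.5,94],"rot":[0,0,0],"gripper":0.5}]}}

```text
time_s: 11.33
tool_pos: [656.8, -209.5, 29.8]
orientation: [179.9, -0.0, 63.0]
wrist_force: [0.1, -0.1, -0.1]
gripper_width: 0.753
```

Emit:
{"op": "carry_out", "data": {"steps": [{"delta_pos":[0,0,0],"rot":[0,0,0],"gripper":-0.3},{"delta_pos":[0,0,0],"rot":[0,0,0],"gripper":-0.3},{"delta_pos":[0,0,0],"rot":[0,0,0],"gripper":-0.3},{"delta_pos":[0,0,0],"rot":[0,0,0],"gripper":-0.3},{"delta_pos":[0,0,0],"rot":[0,0,0],"gripper":-0.3},{"delta_pos":[0,0,0],"rot":[0,0,0],"gripper":-0.3},{"delta_pos":[0,0,0],"rot":[0,0,0],"gripper":-0.3},{"delta_pos":[0,0,0],"rot":[0,0,0],"gripper":-0.3},{"delta_pos":[0,0,0],"rot":[0,0,0],"gripper":-0.3},{"delta_pos":[0,0,0],"rot":[0,0,0],"gripper":-0.3}]}}

```text
time_s: 12.17
tool_pos: [656.5, -209.4, 29.4]
orientation: [179.9, -0.0, 63.0]
wrist_force: [-2.1, 0.6, 5.6]
gripper_width: 0.52
```

Run:
```python
from h import *
mv((656,-209,110,63),(632,62.3,110,90))
```

```text
t 12.1667 p [ 656.5 -209.4   29.4] rpy [179.9  -0.   63. ] F [-2.1  0.6  5.6] w 0.52 q [-21.  38.  62.   0.  79.   6.]
dp [0.1, -0.6, -80.6] rot [0.1, -0.0, 0.0]
dp [230.8, -144.6, -0.0] rot [0.0, 0.0, -27.0]
```

Emit:
{"op": "carry_out", "data": {"steps": [{"delta_pos":[0,0,-30],"rot":[0,0,0],"gripper":-0.3},{"delta_pos":[0,0,-60],"rot":[0,0,0],"gripper":-0.3},{"delta_pos":[0,0,-81],"rot":[0,0,0],"gripper":-0.3},{"delta_pos":[231,-145,-81],"rot":[0,0,-27],"gripper":-0.3},{"delta_pos":[231,-145,-81],"rot":[0,0,-27],"gripper":-0.3},{"delta_pos":[231,-145,-81],"rot":[0,0,-27],"gripper":-0.3},{"delta_pos":[231,-145,-81],"rot":[0,0,-27],"gripper":-0.3},{"delta_pos":[231,-145,-81],"rot":[0,0,-27],"gripper":-0.3},{"delta_pos":[231,-145,-81],"rot":[0,0,-27],"gripper":-0.3},{"delta_pos":[231,-145,-81],"rot":[0,0,-27],"gripper":-0.3}]}}

```text
time_s: 13.0
tool_pos: [630.7, 66.7, 109.0]
orientation: [-179.9, -0.1, 90.2]
wrist_force: [0.6, -0.2, -1.1]
gripper_width: 0.519
```

Run:
```python
from h import *
mv((632,62.3,37,90))
f=imaging.grab_frame("scene"); print(cen("scene","pot",95)); mv((632,62.3,37,90))
```

```text
t 13.0 p [630.7  66.7 109. ] rpy [-1.799e+02 -1.000e-01  9.020e+01] F [ 0.6 -0.2 -1.1] w 0.519 q [ 3. 25. 71.  0. 84.  2.]
dp [-4.5, 1.3, 72.0] rot [-0.1, -0.1, 0.2]
(0.63, 209, array([363.7, 174.7]), array([627.1,  59.4]))
t 13.1 p [631.   66.5 109. ] rpy [-1.799e+02 -1.000e-01  9.030e+01] F [ 0.5 -0.7 -0.4] w 0.519 q [ 3. 25. 71.  0. 84.  2.]
dp [-4.3, 1.1, 72.0] rot [-0.1, -0.1, 0.3]
```

Opening is held (0.519), so the pot is gripped. Next I lower it and release.

Emit:
{"op": "carry_out", "data": {"steps": [{"delta_pos":[-4,1,30],"rot":[0,0,0],"gripper":-0.3},{"delta_pos":[-4,1,50],"rot":[0,0,0],"gripper":-0.3},{"delta_pos":[-4,1,63],"rot":[0,0,0],"gripper":-0.3},{"delta_pos":[-4,1,69],"rot":[0,0,0],"gripper":-0.3},{"delta_pos":[-4,1,72],"rot":[0,0,0],"gripper":-0.3},{"delta_pos":[-4,1,72.5],"rot":[0,0,0],"gripper":-0.3},{"delta_pos":[-4,1,73],"rot":[0,0,0],"gripper":-0.3},{"delta_pos":[-4,1,73],"rot":[0,0,0],"gripper":-0.3},{"delta_pos":[-4,1,73],"rot":[0,0,0],"gripper":0.1},{"delta_pos":[-4,1,73],"rot":[0,0,0],"gripper":0.15}]}}

```text
time_s: 13.93
tool_pos: [633.2, 58.4, 37.5]
orientation: [179.9, -0.0, 90.0]
wrist_force: [0.5, -0.1, 0.6]
gripper_width: 0.578
```

Emit:
{"op": "carry_out", "data": {"steps": [{"delta_pos":[0,0,0],"rot":[0,0,0],"gripper":0.25},{"delta_pos":[0,0,0],"rot":[0,0,0],"gripper":0.3},{"delta_pos":[0,0,0],"rot":[0,0,0],"gripper":0.3},{"delta_pos":[0,0,-5],"rot":[0,0,0],"gripper":0.3},{"delta_pos":[0,0,-15],"rot":[0,0,0],"gripper":0.3},{"delta_pos":[0,0,-40],"rot":[0,0,0],"gripper":0.3},{"delta_pos":[0,0,-80],"rot":[0,0,0],"gripper":0.3},{"delta_pos":[0,0,-120],"rot":[0,0,0],"gripper":0},{"delta_pos":[0,0,-120],"rot":[0,0,0],"gripper":-0.5},{"delta_pos":[0,0,-120],"rot":[0,0,0],"gripper":-1}]}}

```text
time_s: 14.77
tool_pos: [634.4, 58.4, 161.7]
orientation: [179.5, -0.0, 90.0]
wrist_force: [-0.2, 0.3, -0.4]
gripper_width: 0.233
```

Run:
```python
from h import *
mv((480,260,130,115),(437.5,299,130,118))
```

```text
t 14.7667 p [634.4  58.4 161.7] rpy [179.5  -0.   90. ] F [-0.2  0.3 -0.4] w 0.233 q [ 2. 23. 67.  0. 89.  2.]
dp [201.7, -154.6, 30.5] rot [0.5, 0.1, -25.0]
dp [53.3, -22.0, -0.0] rot [-0.0, 0.0, -3.0]
```

Emit:
{"op": "carry_out", "data": {"steps": [{"delta_pos":[241,-197,32],"rot":[0,0,-28],"gripper":-1},{"delta_pos":[241,-197,32],"rot":[0,0,-28],"gripper":-1},{"delta_pos":[241,-197,32],"rot":[0,0,-28],"gripper":-1},{"delta_pos":[241,-197,32],"rot":[0,0,-28],"gripper":-1},{"delta_pos":[241,-197,32],"rot":[0,0,-28],"gripper":-1},{"delta_pos":[241,-197,32],"rot":[0,0,-28],"gripper":-1},{"delta_pos":[241,-197,32],"rot":[0,0,-28],"gripper":-1},{"delta_pos":[241,-197,32],"rot":[0,0,-28],"gripper":-1},{"delta_pos":[241,-197,32],"rot":[0,0,-28],"gripper":-1},{"delta_pos":[241,-197,32],"rot":[0,0,-28],"gripper":-1}]}}

```text
time_s: 15.6
tool_pos: [434.6, 299.6, 123.8]
orientation: [-179.9, 0.0, 118.2]
wrist_force: [-0.2, -0.7, -1.2]
gripper_width: 0.001
```

Run:
```python
from h import *
mv((437.5,299,80,118))
a=imaging.grab_frame("scene"); b=imaging.grab_frame("top")
for c in("scene","top"): print(c,cen(c,"tin",14),cen(c,"pot",16))
r=lambda i:cv2.resize(i,(400,400),interpolation=cv2.INTER_CUBIC)
cv2.imwrite("pics/g1.png",np.hstack([r(a[90:240,230:380]),r(b[140:260,190:370-60])])[:,:,::-1])
```

```text
t 15.6 p [434.6 299.6 123.8] rpy [-179.9    0.   118.2] F [-0.2 -0.7 -1.2] w 0.001 q [31.  8. 90. -0. 82.  2.]
dp [-1.9, 2.3, 43.8] rot [-0.1, 0.0, 0.2]
scene (0.58, 499, array([275.3, 157.5]), array([504.6, 338.8])) (0.59, 237, array([363.2, 201. ]), array([630.3,  57.6]))
top (0.85, 353, array([314.9, 192.7]), array([551.1,  68.5])) (0.78, 249, array([318.4, 162.8]), array([632.2,  58.4]))
```

View pics/g1.png

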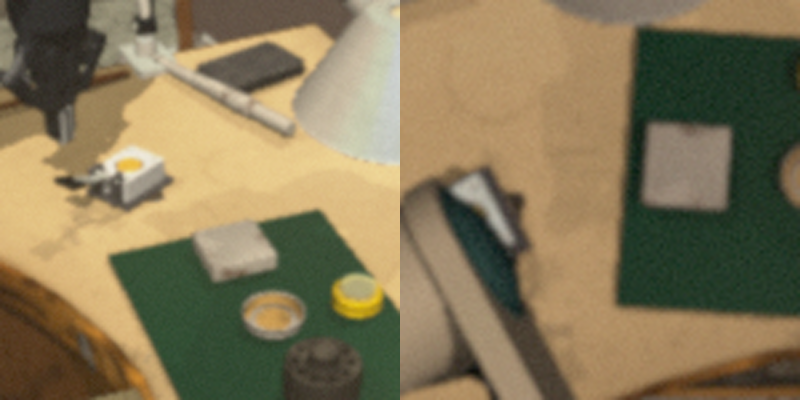

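The pot stands behind the tin (about (632,58)), and the tin is unmoved. The closed fingertips at crop (65,142) are above the black lever pad at crop (70,182). I check the tip height, then press.

Run:
```python
from h import *
P=[[434.6,299.6,z] for z in(85,90,95,100,105)]+[[437,299,54]]
print(((proj("scene",P)-[230,90])*400/150).round())
```

```text
[[ 64. 154.]
 [ 63. 150.]
 [ 63. 146.]
 [ 62. 141.]
 [ 62. 137.]
 [ 69. 181.]]
```

Emit:
{"op": "carry_out", "data": {"newtons": 40, "steps": [{"delta_pos":[-2,2,15],"rot":[0,0,0],"gripper":-1},{"delta_pos":[-2,2,25],"rot":[0,0,0],"gripper":-1},{"delta_pos":[-2,2,32],"rot":[0,0,0],"gripper":-1},{"delta_pos":[-2,2,38],"rot":[0,0,0],"gripper":-1},{"delta_pos":[-2,2,44],"rot":[0,0,0],"gripper":-1},{"delta_pos":[-2,2,48],"rot":[0,0,0],"gripper":-1},{"delta_pos":[-2,2,52],"rot":[0,0,0],"gripper":-1},{"delta_pos":[-2,2,54],"rot":[0,0,0],"gripper":-1},{"delta_pos":[-2,2,56],"rot":[0,0,0],"gripper":-1},{"delta_pos":[-2,2,56],"rot":[0,0,0],"gripper":-1}]}}

```text
time_s: 16.73
tool_pos: [438.3, 298.5, 68.4]
orientation: [180.0, -0.0, 118.0]
wrist_force: [-0.2, -0.1, 1.0]
gripper_width: -0.001
```

Emit:
{"op": "carry_out", "data": {"steps": [{"delta_pos":[0,0,3],"rot":[0,0,0],"gripper":-1},{"delta_pos":[0,0,6],"rot":[0,0,0],"gripper":-1},{"delta_pos":[0,0,8],"rot":[0,0,0],"gripper":-1},{"delta_pos":[0,0,10],"rot":[0,0,0],"gripper":-1},{"delta_pos":[0,0,11],"rot":[0,0,0],"gripper":-1},{"delta_pos":[0,0,12],"rot":[0,0,0],"gripper":-1},{"delta_pos":[0,0,13],"rot":[0,0,0],"gripper":-1},{"delta_pos":[0,0,13],"rot":[0,0,0],"gripper":-1},{"delta_pos":[0,0,13],"rot":[0,0,0],"gripper":-1},{"delta_pos":[0,0,13],"rot":[0,0,0],"gripper":-1}]}}

```text
time_s: 17.57
tool_pos: [438.2, 298.4, 55.5]
orientation: [-180.0, -0.0, 118.0]
wrist_force: [-1.7, -1.4, 1.7]
gripper_width: 0.002
```

Emit:
{"op": "carry_out", "data": {"steps": [{"delta_pos":[0,0,0.5],"rot":[0,0,0],"gripper":-1},{"delta_pos":[0,0,1],"rot":[0,0,0],"gripper":-1},{"delta_pos":[0,0,1.5],"rot":[0,0,0],"gripper":-1},{"delta_pos":[0,0,1.5],"rot":[0,0,0],"gripper":-1},{"delta_pos":[0,0,2],"rot":[0,0,0],"gripper":-1},{"delta_pos":[0,0,2],"rot":[0,0,0],"gripper":-1},{"delta_pos":[0,0,2],"rot":[0,0,0],"gripper":-1},{"delta_pos":[0,0,2],"rot":[0,0,0],"gripper":-1},{"delta_pos":[0,0,2],"rot":[0,0,0],"gripper":-1},{"delta_pos":[0,0,2],"rot":[0,0,0],"gripper":-1}]}}

```text
time_s: 18.4
tool_pos: [438.4, 298.5, 54.0]
orientation: [180.0, -0.0, 118.0]
wrist_force: [-4.1, -2.2, 4.8]
gripper_width: 0.001
```

Emit:
{"op": "carry_out", "data": {"steps": [{"delta_pos":[0,0,0.5],"rot":[0,0,0],"gripper":-1},{"delta_pos":[0,0,1],"rot":[0,0,0],"gripper":-1},{"delta_pos":[0,0,1],"rot":[0,0,0],"gripper":-1},{"delta_pos":[0,0,1.5],"rot":[0,0,0],"gripper":-1},{"delta_pos":[0,0,1.5],"rot":[0,0,0],"gripper":-1},{"delta_pos":[0,0,1.5],"rot":[0,0,0],"gripper":-1},{"delta_pos":[0,0,1.5],"rot":[0,0,0],"gripper":-1},{"delta_pos":[0,0,1.5],"rot":[0,0,0],"gripper":-1},{"delta_pos":[0,0,1.5],"rot":[0,0,0],"gripper":-1},{"delta_pos":[0,0,1.5],"rot":[0,0,0],"gripper":-1}]}}

```text
time_s: 19.23
tool_pos: [438.6, 298.6, 53.4]
orientation: [179.9, -0.0, 118.0]
wrist_force: [-6.4, -3.2, 11.9]
gripper_width: 0.001
```

Emit:
{"op": "carry_out", "data": {"steps": [{"delta_pos":[0,0,-10],"rot":[0,0,0],"gripper":-1},{"delta_pos":[0,0,-40],"rot":[0,0,0],"gripper":-1},{"delta_pos":[0,0,-80],"rot":[0,0,7],"gripper":-0.5},{"delta_pos":[0,0,-100],"rot":[0,0,14],"gripper":0},{"delta_pos":[0,0,-100],"rot":[0,0,21],"gripper":0.2},{"delta_pos":[0,0,-100],"rot":[0,0,28],"gripper":0.2},{"delta_pos":[0,0,-100],"rot":[0,0,35],"gripper":0.2},{"delta_pos":[0,0,-100],"rot":[0,0,42],"gripper":0.2},{"delta_pos":[0,0,-100],"rot":[0,0,49],"gripper":0.2},{"delta_pos":[0,0,-100],"rot":[0,0,56],"gripper":0.2}]}}

```text
time_s: 20.07
tool_pos: [438.6, 298.5, 152.2]
orientation: [180.0, -0.0, 61.7]
wrist_force: [-0.3, -0.9, 0.7]
gripper_width: 0.602
```

Run:
```python
from h import *
mv((514.5,340,130,45))
a=imaging.grab_frame("scene"); b=imaging.grab_frame("top")
for c in("scene","top"): print(c,cen(c,"blank",36),cen(c,"die",20))
for c in("scene","top"): print([(round(d["p"],2),np.round(d["location"])) for d in imaging.mark_of(c,"blank")[:2]])
cv2.imwrite("pics/g2.png",np.hstack([cv2.resize(i,(400,400),interpolation=cv2.INTER_CUBIC) for i in(a[110:190,230:310],b[170:250,180:260])])[:,:,::-1])
```

```text
t 20.0667 p [438.6 298.5 152.2] rpy [180.   -0.   61.7] F [-0.3 -0.9  0.7] w 0.602 q [30.  7. 88. -0. 85. 59.]
dp [72.5, 47.1, 22.3] rot [0.0, -0.1, 16.7]
scene None (0.83, 500, array([274.4, 159.1]), array([496.6, 323.2]))
top (0.57, 319, array([315.2, 193. ]), array([547.6,  68.3])) (0.66, 160, array([218. , 204.1]), array([521.4, 324.1]))
[(0.61, array([514., 338.,  22.]))]
[]
```

View pics/g2.png

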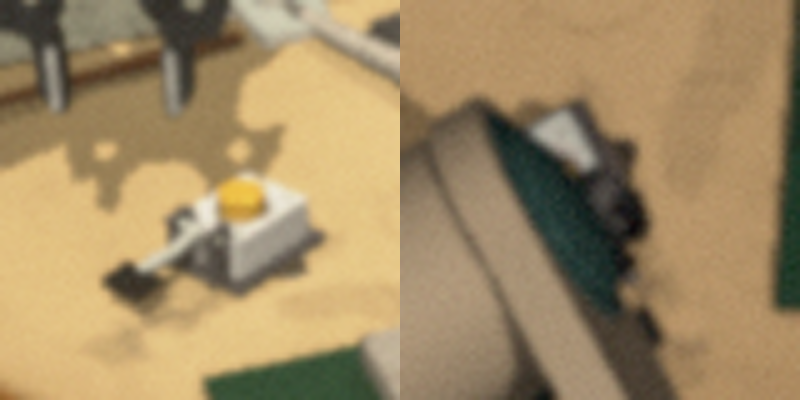

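The lever is down and the blank stands proud of the die, its top at left crop (240,188). Next I move over it.

Run:
```python
from h import *
print(onz("scene",[[278,147.6]],41))
```

```text
[[515.96841459 343.0786141 ]]
```

Emit:
{"op": "carry_out", "data": {"newtons": 30, "steps": [{"delta_pos":[24,16,7],"rot":[0,0,5],"gripper":0.2},{"delta_pos":[48,31,14],"rot":[0,0,11],"gripper":0.2},{"delta_pos":[72.5,47,22],"rot":[0,0,17],"gripper":0.2},{"delta_pos":[72.5,47,40],"rot":[0,0,17],"gripper":0.2},{"delta_pos":[72.5,47,60],"rot":[0,0,17],"gripper":0.2},{"delta_pos":[72.5,47,75],"rot":[0,0,17],"gripper":0.2},{"delta_pos":[72.5,47,75],"rot":[0,0,17],"gripper":0.2},{"delta_pos":[72.5,47,75],"rot":[0,0,17],"gripper":0.2},{"delta_pos":[72.5,47,75],"rot":[0,0,17],"gripper":0.2},{"delta_pos":[72.5,47,75],"rot":[0,0,17],"gripper":0.2}]}}

```text
time_s: 21.3
tool_pos: [514.5, 340.8, 79.0]
orientation: [180.0, -0.2, 45.1]
wrist_force: [-0.5, 0.2, 0.6]
gripper_width: 0.599
```

Run:
```python
from h import *
mv((514.5,340,56,45))
a=imaging.grab_frame("scene")
cv2.imwrite("pics/g3.png",cv2.resize(a[100:180,235:315],(480,480),interpolation=cv2.INTER_CUBIC)[:,:,::-1])
```

```text
t 21.3 p [514.5 340.8  79. ] rpy [180.   -0.2  45.1] F [-0.5  0.2  0.6] w 0.599 q [30. 24. 76.  0. 80. 75.]
dp [-0.7, 0.6, 23.0] rot [0.0, -0.2, 0.1]
```

View pics/g3.png

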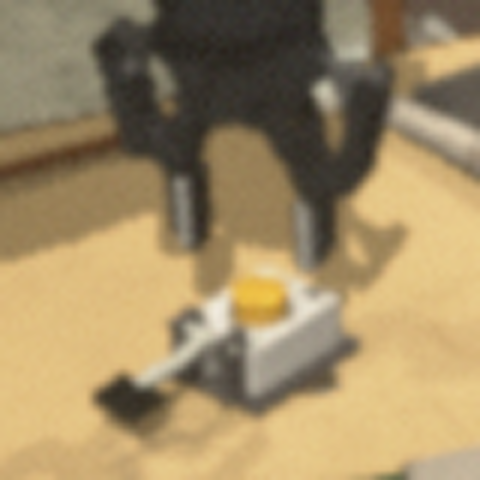

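The fingers straddle the raised blank: tips at (188,240) and (312,262), blank at (259,290). I descend and grip.

Emit:
{"op": "carry_out", "data": {"newtons": 30, "steps": [{"delta_pos":[0.5,0,10],"rot":[0,0,0],"gripper":0.2},{"delta_pos":[0.5,0,18],"rot":[0,0,0],"gripper":0.2},{"delta_pos":[0.5,0,23],"rot":[0,0,0],"gripper":0.2},{"delta_pos":[0.5,0,23],"rot":[0,0,0],"gripper":0.2},{"delta_pos":[0.5,0,23],"rot":[0,0,0],"gripper":-0.8},{"delta_pos":[0.5,0,23],"rot":[0,0,0],"gripper":-0.8},{"delta_pos":[0.5,0,23],"rot":[0,0,0],"gripper":-0.8},{"delta_pos":[0.5,0,23],"rot":[0,0,0],"gripper":-0.8},{"delta_pos":[0.5,0,23],"rot":[0,0,0],"gripper":-0.8},{"delta_pos":[0.5,0,23],"rot":[0,0,0],"gripper":-0.8}]}}

```text
time_s: 22.18
tool_pos: [514.3, 340.8, 54.4]
orientation: [180.0, -0.0, 45.0]
wrist_force: [0.1, 1.1, 0.4]
gripper_width: 0.303
```

Run:
```python
from h import *
mv((515,341,110,45),(557.5,172.5,110,60))
```

```text
t 22.1833 p [514.3 340.8  54.4] rpy [180.  -0.  45.] F [0.1 1.1 0.4] w 0.303 q [30. 26. 77.  0. 77. 75.]
dp [0.6, 0.3, -55.6] rot [0.0, -0.0, 0.0]
dp [-89.1, 149.2, 0.0] rot [-0.0, 0.0, -15.0]
```

Emit:
{"op": "carry_out", "data": {"steps": [{"delta_pos":[0,0,-8],"rot":[0,0,0],"gripper":-0.8},{"delta_pos":[0,0,-25],"rot":[0,0,0],"gripper":-0.8},{"delta_pos":[0,0,-50],"rot":[0,0,0],"gripper":-0.8},{"delta_pos":[-25,43,-56],"rot":[0,0,-4],"gripper":-0.8},{"delta_pos":[-45,75,-56],"rot":[0,0,-8],"gripper":-0.8},{"delta_pos":[-66,112,-56],"rot":[0,0,-12],"gripper":-0.8},{"delta_pos":[-89,149,-56],"rot":[0,0,-15],"gripper":-0.8},{"delta_pos":[-89,149,-56],"rot":[0,0,-15],"gripper":-0.8},{"delta_pos":[-89,149,-56],"rot":[0,0,-15],"gripper":-0.8},{"delta_pos":[-89,149,-56],"rot":[0,0,-15],"gripper":-0.8}]}}

```text
time_s: 23.02
tool_pos: [556.8, 172.7, 110.5]
orientation: [-180.0, -0.0, 59.9]
wrist_force: [0.5, -0.2, -1.0]
gripper_width: 0.302
```

Run:
```python
from h import *
mv((557,172.5,54,60))
a=imaging.grab_frame("scene")
print(onz("scene",[[0,0]],1)[0]*0)
cv2.imwrite("pics/g4.png",cv2.resize(a[110:230,260:380],(480,480),interpolation=cv2.INTER_CUBIC)[:,:,::-1])
```

```text
t 23.0167 p [556.8 172.7 110.5] rpy [-180.    -0.    59.9] F [ 0.5 -0.2 -1. ] w 0.302 q [14. 17. 81.  0. 82. 44.]
dp [-0.1, 0.3, 56.5] rot [-0.0, -0.0, -0.1]
[-0.  0.]
```

View pics/g4.png

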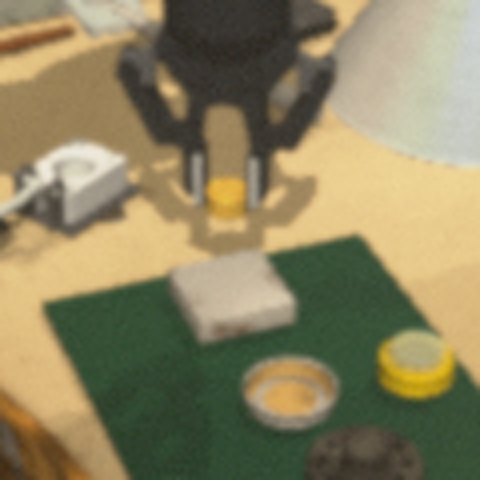

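The blank is held level at crop (226,197), above the block whose top centre is at (233,285). I lower it and release gently.

Emit:
{"op": "carry_out", "data": {"steps": [{"delta_pos":[0,0,25],"rot":[0,0,0],"gripper":-0.8},{"delta_pos":[0,0,42],"rot":[0,0,0],"gripper":-0.8},{"delta_pos":[0,0,51],"rot":[0,0,0],"gripper":-0.8},{"delta_pos":[0,0,54],"rot":[0,0,0],"gripper":-0.8},{"delta_pos":[0,0,55.5],"rot":[0,0,0],"gripper":-0.8},{"delta_pos":[0,0,56.5],"rot":[0,0,0],"gripper":-0.8},{"delta_pos":[0,0,57],"rot":[0,0,0],"gripper":-0.8},{"delta_pos":[0,0,57],"rot":[0,0,0],"gripper":-0.8},{"delta_pos":[0,0,57],"rot":[0,0,0],"gripper":-0.8},{"delta_pos":[0,0,57],"rot":[0,0,0],"gripper":-0.8}]}}

```text
time_s: 23.9
tool_pos: [557.0, 172.5, 53.6]
orientation: [180.0, -0.0, 60.0]
wrist_force: [-0.8, 0.1, -1.2]
gripper_width: 0.306
```

Run:
```python
from h import *
mv((557.5,172.5,53,60))
print(onz("scene",[[316.5,159.3]],89))
```

```text
t 23.9 p [557.  172.5  53.6] rpy [180.  -0.  60.] F [-0.8  0.1 -1.2] w 0.306 q [14. 21. 83.  0. 76. 44.]
dp [0.3, 0.4, 0.6] rot [0.0, -0.0, 0.0]
[[557.57247935 175.62902661]]
```

Emit:
{"op": "carry_out", "data": {"steps": [{"delta_pos":[0,0,0.5],"rot":[0,0,0],"gripper":-0.8},{"delta_pos":[0,0,0.5],"rot":[0,0,0],"gripper":-0.35},{"delta_pos":[0,0,0.5],"rot":[0,0,0],"gripper":-0.25},{"delta_pos":[0,0,0.5],"rot":[0,0,0],"gripper":-0.1},{"delta_pos":[0,0,0.5],"rot":[0,0,0],"gripper":-0.1},{"delta_pos":[0,0,-4],"rot":[0,0,0],"gripper":-0.1},{"delta_pos":[0,0,-15],"rot":[0,0,0],"gripper":-0.1},{"delta_pos":[0,0,-40],"rot":[0,0,0],"gripper":-0.1},{"delta_pos":[0,0,-80],"rot":[0,0,0],"gripper":0.1},{"delta_pos":[0,0,-90],"rot":[0,0,0],"gripper":0.1}]}}

```text
time_s: 24.73
tool_pos: [559.0, 173.0, 150.7]
orientation: [179.6, -0.4, 60.0]
wrist_force: [0.8, -0.0, 1.6]
gripper_width: 0.553
```

Run:
```python
from h import *
mv((532,-235.5,120,80))
```

```text
t 24.7333 p [559.  173.  150.7] rpy [179.6  -0.4  60. ] F [ 0.8 -0.   1.6] w 0.553 q [14. 15. 78.  0. 86. 44.]
dp [-367.6, 180.5, 29.4] rot [0.5, -0.3, -20.0]
```

Emit:
{"op": "carry_out", "data": {"steps": [{"delta_pos":[-368,180,29],"rot":[0,0,-20],"gripper":0.1},{"delta_pos":[-368,180,29],"rot":[0,0,-20],"gripper":0.1},{"delta_pos":[-368,180,29],"rot":[0,0,-20],"gripper":0.1},{"delta_pos":[-368,180,29],"rot":[0,0,-20],"gripper":0.1},{"delta_pos":[-368,180,29],"rot":[0,0,-20],"gripper":0.1},{"delta_pos":[-368,180,29],"rot":[0,0,-20],"gripper":0.1},{"delta_pos":[-368,180,29],"rot":[0,0,-20],"gripper":0.1},{"delta_pos":[-368,180,29],"rot":[0,0,-20],"gripper":0.1},{"delta_pos":[-368,180,29],"rot":[0,0,-20],"gripper":0.1},{"delta_pos":[-368,180,29],"rot":[0,0,-20],"gripper":0.1}]}}

```text
time_s: 25.57
tool_pos: [528.8, -237.7, 115.5]
orientation: [179.9, 0.0, 80.0]
wrist_force: [0.6, -0.1, 0.7]
gripper_width: 0.55
```

Run:
```python
from h import *
a=imaging.grab_frame("scene"); b=imaging.grab_frame("top"); mv((532,-235.5,27,80))
for c in("scene","top"): print(c,cen(c,"blank",34),cen(c,"wax",6),cen(c,"tin",14),cen(c,"steel_block",24))
cv2.imwrite("pics/k1.png",np.hstack([cv2.resize(i,(400,400),interpolation=cv2.INTER_CUBIC) for i in(a[220:340,330:450],b[150:230,250:330])])[:,:,::-1])
```

```text
t 25.6667 p [ 527.8 -241.1  114.9] rpy [1.799e+02 1.000e-01 7.970e+01] F [-0.1  0.5 -0.6] w 0.549 q [-28.  17.  81.  -0.  82. -18.]
dp [6.4, 3.0, 87.9] rot [0.1, 0.1, -0.3]
scene (0.51, 5238, array([324.1, 217.3]), array([507.9,  27.6])) (0.47, 204, array([392.4, 301.5]), array([ 531.8, -233.8])) (0.64, 354, array([331.5, 207.6]), array([548.8,  69.8])) (0.81, 427, array([317.2, 184.8]), array([551.1, 157.8]))
top (0.66, 78, array([275.1, 189.6]), array([557.1, 173.2])) None (0.91, 374, array([314.9, 192.9]), array([550.4,  68.4])) (0.58, 520, array([276. , 190.2]), array([557. , 171.7]))
```

View pics/k1.png

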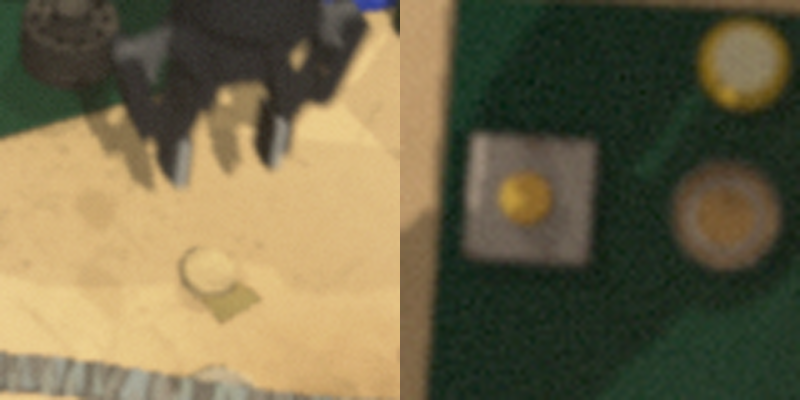

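The blank lies on the block about 3 mm from its centre (right crop (525,197) against (532,198)). The wax is at left crop (210,270), below the fingers. I approach it.

Emit:
{"op": "carry_out", "data": {"steps": [{"delta_pos":[6,3,25],"rot":[0,0,0],"gripper":0.1},{"delta_pos":[6,3,45],"rot":[0,0,0],"gripper":0.1},{"delta_pos":[6,3,65],"rot":[0,0,0],"gripper":0.1},{"delta_pos":[6,3,68],"rot":[0,0,0],"gripper":0.1},{"delta_pos":[6,3,68],"rot":[0,0,0],"gripper":0.1},{"delta_pos":[6,3,68],"rot":[0,0,0],"gripper":0.1},{"delta_pos":[6,3,68],"rot":[0,0,0],"gripper":0.1},{"delta_pos":[6,3,68],"rot":[0,0,0],"gripper":0.1},{"delta_pos":[6,3,68],"rot":[0,0,0],"gripper":0.1},{"delta_pos":[6,3,68],"rot":[0,0,0],"gripper":0.1}]}}

```text
time_s: 26.9
tool_pos: [533.2, -230.3, 46.9]
orientation: [179.9, 0.0, 80.0]
wrist_force: [0.2, 1.0, 0.1]
gripper_width: 0.553
```

Run:
```python
from h import *
mv((532,-235.2,26,80))
```

```text
t 26.9 p [ 533.2 -230.3   46.9] rpy [179.9   0.   80. ] F [0.2 1.  0.1] w 0.553 q [-27.  21.  84.   0.  75. -17.]
dp [-5.1, -0.4, 20.9] rot [0.1, 0.0, 0.0]
```

Emit:
{"op": "carry_out", "data": {"newtons": 25, "steps": [{"delta_pos":[-5,0,8],"rot":[0,0,0],"gripper":0.1},{"delta_pos":[-5,0,15],"rot":[0,0,0],"gripper":0.1},{"delta_pos":[-5,0,19],"rot":[0,0,0],"gripper":0.1},{"delta_pos":[-5,0,21],"rot":[0,0,0],"gripper":0.1},{"delta_pos":[-5,0,21],"rot":[0,0,0],"gripper":0.1},{"delta_pos":[-5,0,21],"rot":[0,0,0],"gripper":-0.7},{"delta_pos":[-5,0,21],"rot":[0,0,0],"gripper":-0.7},{"delta_pos":[-5,0,21],"rot":[0,0,0],"gripper":-0.7},{"delta_pos":[-5,0,21],"rot":[0,0,0],"gripper":-0.7},{"delta_pos":[-5,0,21],"rot":[0,0,0],"gripper":-0.7}]}}

```text
time_s: 27.73
tool_pos: [532.2, -235.0, 25.3]
orientation: [180.0, 0.0, 80.0]
wrist_force: [0.3, 0.4, 1.3]
gripper_width: 0.35
```

Emit:
{"op": "carry_out", "data": {"steps": [{"delta_pos":[0,0,0],"rot":[0,0,0],"gripper":-0.7},{"delta_pos":[0,0,0],"rot":[0,0,0],"gripper":-0.7},{"delta_pos":[0,0,-10],"rot":[0,0,0],"gripper":-0.7},{"delta_pos":[0,0,-30],"rot":[0,0,0],"gripper":-0.7},{"delta_pos":[0,0,-60],"rot":[0,0,0],"gripper":-0.7},{"delta_pos":[0,0,-90],"rot":[0,0,0],"gripper":-0.7},{"delta_pos":[0,0,-110],"rot":[0,0,0],"gripper":-0.7},{"delta_pos":[0,0,-110],"rot":[0,0,0],"gripper":-0.7},{"delta_pos":[0,0,-110],"rot":[0,0,0],"gripper":-0.7},{"delta_pos":[0,0,-110],"rot":[0,0,0],"gripper":-0.7}]}}

```text
time_s: 28.57
tool_pos: [531.6, -234.8, 134.4]
orientation: [-179.9, -0.0, 80.0]
wrist_force: [-0.8, -0.0, -1.3]
gripper_width: 0.353
```

Run:
```python
from h import *
mv((479,178,136,100))
```

```text
t 28.5667 p [ 531.6 -234.8  134.4] rpy [-179.9   -0.    80. ] F [-0.8 -0.  -1.3] w 0.353 q [-27.  16.  80.   0.  85. -18.]
dp [397.5, -123.2, -1.3] rot [-0.1, -0.0, -20.0]
```

Emit:
{"op": "carry_out", "data": {"steps": [{"delta_pos":[398,-123,-1],"rot":[0,0,-20],"gripper":-0.7},{"delta_pos":[398,-123,-1],"rot":[0,0,-20],"gripper":-0.7},{"delta_pos":[398,-123,-1],"rot":[0,0,-20],"gripper":-0.7},{"delta_pos":[398,-123,-1],"rot":[0,0,-20],"gripper":-0.7},{"delta_pos":[398,-123,-1],"rot":[0,0,-20],"gripper":-0.7},{"delta_pos":[398,-123,-1],"rot":[0,0,-20],"gripper":-0.7},{"delta_pos":[398,-123,-1],"rot":[0,0,-20],"gripper":-0.7},{"delta_pos":[398,-123,-1],"rot":[0,0,-20],"gripper":-0.7},{"delta_pos":[398,-123,-1],"rot":[0,0,-20],"gripper":-0.7},{"delta_pos":[398,-123,-1],"rot":[0,0,-20],"gripper":-0.7}]}}

```text
time_s: 29.4
tool_pos: [478.2, 180.0, 134.6]
orientation: [-179.8, 0.0, 100.0]
wrist_force: [0.7, 0.4, -0.3]
gripper_width: 0.346
```

Run:
```python
from h import *
imaging.grab_frame("scene"); print(cen("scene","wax",112)); mv((479,178,60,100),(479,178,32,100))
```

```text
(0.54, 99, array([286.3, 156.6]), array([481.1, 185.4]))
t 29.5 p [477.6 183.1 134.5] rpy [-1.798e+02 -1.000e-01  1.004e+02] F [ 0.   0.1 -0.2] w 0.347 q [17.  5. 92.  0. 83.  6.]
dp [-5.3, 0.6, 74.5] rot [-0.2, -0.1, 0.4]
dp [0.0, -0.0, 28.0] rot [0.0, 0.0, 0.0]
```

Emit:
{"op": "carry_out", "data": {"steps": [{"delta_pos":[-2,0.5,30],"rot":[0,0,0],"gripper":-0.7},{"delta_pos":[-2,0.5,55],"rot":[0,0,0],"gripper":-0.7},{"delta_pos":[-2,0.5,75],"rot":[0,0,0],"gripper":-0.7},{"delta_pos":[-2,0.5,85],"rot":[0,0,0],"gripper":-0.7},{"delta_pos":[-2,0.5,90],"rot":[0,0,0],"gripper":-0.7},{"delta_pos":[-2,0.5,90],"rot":[0,0,0],"gripper":-0.7},{"delta_pos":[-2,0.5,90],"rot":[0,0,0],"gripper":-0.7},{"delta_pos":[-2,0.5,90],"rot":[0,0,0],"gripper":-0.7},{"delta_pos":[-2,0.5,90],"rot":[0,0,0],"gripper":-0.7},{"delta_pos":[-2,0.5,90],"rot":[0,0,0],"gripper":-0.7}]}}

```text
time_s: 30.33
tool_pos: [481.2, 176.5, 47.1]
orientation: [179.9, -0.0, 100.0]
wrist_force: [-1.1, 0.4, -0.7]
gripper_width: 0.347
```

Run:
```python
from h import *
mv((479,178,31.8,100))
```

```text
t 30.3333 p [481.2 176.5  47.1] rpy [179.9  -0.  100. ] F [-1.1  0.4 -0.7] w 0.347 q [16. 11. 96.  0. 73.  6.]
dp [1.8, -1.9, 15.3] rot [0.1, -0.0, 0.0]
```

Emit:
{"op": "carry_out", "data": {"steps": [{"delta_pos":[2,-2,6],"rot":[0,0,0],"gripper":-0.7},{"delta_pos":[2,-2,11],"rot":[0,0,0],"gripper":-0.7},{"delta_pos":[2,-2,13.5],"rot":[0,0,0],"gripper":-0.7},{"delta_pos":[2,-2,14.5],"rot":[0,0,0],"gripper":-0.7},{"delta_pos":[2,-2,15],"rot":[0,0,0],"gripper":-0.7},{"delta_pos":[2,-2,15.3],"rot":[0,0,0],"gripper":-0.7},{"delta_pos":[2,-2,15.3],"rot":[0,0,0],"gripper":-0.7},{"delta_pos":[2,-2,15.3],"rot":[0,0,0],"gripper":-0.25},{"delta_pos":[2,-2,15.3],"rot":[0,0,0],"gripper":-0.15},{"delta_pos":[2,-2,15.3],"rot":[0,0,0],"gripper":-0.05}]}}

```text
time_s: 31.17
tool_pos: [478.2, 178.0, 30.6]
orientation: [-180.0, -0.0, 100.0]
wrist_force: [-0.0, 0.4, -0.0]
gripper_width: 0.474
```

Emit:
{"op": "carry_out", "data": {"steps": [{"delta_pos":[0,0,0],"rot":[0,0,0],"gripper":-0.05},{"delta_pos":[0,0,0],"rot":[0,0,0],"gripper":-0.05},{"delta_pos":[0,0,-5],"rot":[0,0,0],"gripper":-0.05},{"delta_pos":[0,0,-15],"rot":[0,0,0],"gripper":-0.05},{"delta_pos":[0,0,-40],"rot":[0,0,0],"gripper":-0.05},{"delta_pos":[0,0,-80],"rot":[0,0,0],"gripper":-0.05},{"delta_pos":[0,0,-120],"rot":[0,0,0],"gripper":-0.05},{"delta_pos":[20,-20,-160],"rot":[0,0,0],"gripper":-0.05},{"delta_pos":[40,-40,-200],"rot":[0,0,0],"gripper":-0.05},{"delta_pos":[60,-50,-230],"rot":[0,0,0],"gripper":-0.05}]}}

```text
time_s: 32.0
tool_pos: [421.4, 223.7, 255.6]
orientation: [179.9, -0.0, 100.0]
wrist_force: [1.4, 0.1, 0.5]
gripper_width: 0.477
```

Emit:
{"op": "carry_out", "data": {"steps": [{"delta_pos":[250,-40,-20],"rot":[0,0,-30],"gripper":0},{"delta_pos":[250,-40,-20],"rot":[0,0,-30],"gripper":0},{"delta_pos":[250,-40,-20],"rot":[0,0,-30],"gripper":0},{"delta_pos":[250,-40,-20],"rot":[0,0,-30],"gripper":0},{"delta_pos":[250,-40,-20],"rot":[0,0,-30],"gripper":0},{"delta_pos":[250,-40,-20],"rot":[0,0,-30],"gripper":0},{"delta_pos":[250,-40,-20],"rot":[0,0,-30],"gripper":0},{"delta_pos":[250,-40,-20],"rot":[0,0,-30],"gripper":0},{"delta_pos":[250,-40,-20],"rot":[0,0,-30],"gripper":0},{"delta_pos":[250,-40,-20],"rot":[0,0,-30],"gripper":0}]}}

```text
time_s: 32.83
tool_pos: [340.2, 462.0, 273.1]
orientation: [180.0, 0.0, 130.0]
wrist_force: [0.6, -0.9, -0.3]
gripper_width: 0.497
```

Run:
```python
from h import *
mv()
a=imaging.grab_frame("scene"); b=imaging.grab_frame("top")
for c in("scene","top"): print(c,[(n,cen(c,n,z)) for n,z in dict(blank=34,wax=12,tin=14,pot=16,steel_block=24,drill_drum=34).items()])
cv2.imwrite("pics/z1.png",np.hstack([cv2.resize(i,(400,400),interpolation=cv2.INTER_CUBIC) for i in(a[130:270,260:400],b[140:260,245:365])])[:,:,::-1])
```

```text
t 32.8333 p [340.2 462.  273.1] rpy [180.   0. 130.] F [ 0.6 -0.9 -0.3] w 0.497 q [ 50.  11.  70.  -0. 100.  10.]
scene [('blank', (0.47, 96, array([316.1, 177.9]), array([555.4, 173.7]))), ('wax', None), ('tin', (0.52, 379, array([332.1, 207.5]), array([550.3,  69.5]))), ('pot', (0.77, 288, array([363.2, 200.7]), array([631. ,  58.8]))), ('steel_block', (0.79, 436, array([317.4, 184.4]), array([552.3, 158.9]))), ('drill_drum', (0.79, 781, array([350.1, 231.2]), array([538. , -44.3])))]
top [('blank', (0.42, 96, array([275. , 189.9]), array([556.4, 173.5]))), ('wax', (0.5, 93, array([273.2, 220.4]), array([477.8, 179.8]))), ('tin', (0.73, 359, array([314.8, 192.6]), array([551.3,  68.7]))), ('pot', (0.54, 244, array([318.4, 162.7]), array([632.4,  58.6]))), ('steel_block', (0.9, 539, array([276. , 190.4]), array([556.4, 171.7]))), ('drill_drum', (0.95, 548, array([354.6, 194.5]), array([543.3, -35.7])))]
```

View pics/z1.png

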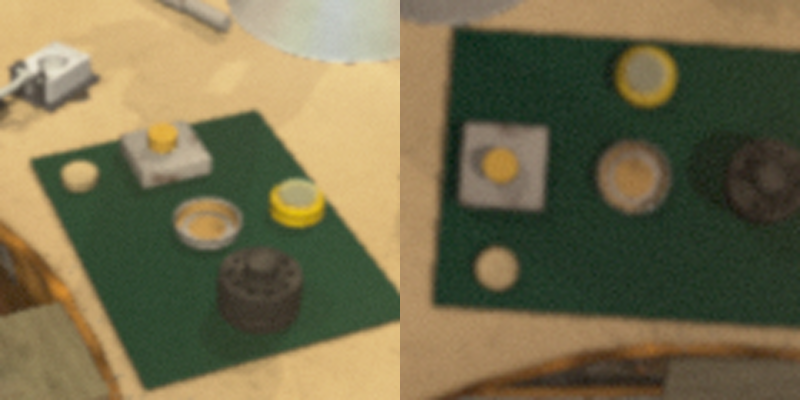

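Everything is in place: blank on the block, wax in front of it, tin in the middle, pot behind it, and the arm clear.

```bash
python3 -c "
from workcell import bot
print(bot.job_done())"
```

```text
the job is handed in; nothing more can be done
None
```

I did all five steps in the order given and handed the job in at about 34 s of the 104 s. The hand-in reports no verdict, so the figures below are my own last camera checks, good to a few millimetres.

| Item | Last check |
|---|---|
| Tin | at about (551, 69), within about 2 mm of the mat's centre |
| Pot | about 82 mm behind the tin, a gap of about 29 mm, and about 4 mm off the mat's middle line |
| Ejector lever | pressed onto its stop, 12 N at the end; the picture showed the lever down and the blank standing proud of the die |
| Blank | flat on the block, about 2–3 mm from its centre |
| Wax | about 79 mm in front of the block's centre, a gap of about 31 mm, and about 2 mm off its middle line |
| Steel block and drum box | no shift seen between the first and last top views |

**Disagreement:** The scene camera's outline centres for the block and the drum differ from the top camera's by up to 13 mm. Those outlines include side faces, so I went by the top camera.

**Missed by the network:** The scene camera's network did not find the wax at the end, although the wax shows in that picture.

I viewed 12 pictures out of the 14 allowed. The arm was clear of everything when I handed in.

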